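Point out the failed capacitor and its spare to the inspection camera

TASK

Show the inspection camera which part is to be swapped: first switch it on by pushing the red-knobbed lever all the way over, away from the robot. Then point at the bulging orange capacitor on the green circuit board, and after that at the orange spare in the yellow tray, with the tool pointing down and its fingertips held two to four centimetres straight above the part, for two seconds each, without touching it. Come down over no other component on the board or in the tray, pick nothing up, leave the lever on and disturb nothing else.

Things in the scene. Friction and masses are not known exactly. Their poses are not given: they have to be found in the camera images.
- rec (a joint): the camera's toggle lever, rad: 0 leans 0.5 rad from upright towards the base's -x side (towards the robot), 1.0 is fully over to +x (on); it starts between 0 and 0.2, turns stiffly (under 1.5 N at the knob) and stays where it is left
- rec_base: grey housing of the lever, fixed, 70 x 50 x 25 mm (x, y, z); origin at the centre of its underside; the lever's pivot is an axis along y 22 mm above the origin; the lever swings towards the housing's own +x, which points away from the robot within about 25 degrees
- rec_tip (a point): centre of the lever's red ball knob, 26 mm across, on a 10 mm rod 80 mm from the pivot (92 to 102 mm above the table)
- board: green circuit board, fixed, 140 x 190 mm (x, y), its upper face 12 mm above the table; origin at the centre of its underside at table height. On it stand four tall parts in any order at (x, y) = (-35, -55), (-35, 20), (35, -55), (35, 20) mm, and along its +y edge a green terminal block and an aluminium heat sink up to 38 mm above the table
- cap_orange: electrolytic capacitor, orange sleeve, upright cylinder 30 mm across, 43 mm tall, with a bulging domed metal top, soldered on the board (fixed): the failed part, to be pointed at; origin at the centre of its underside, z up; its top is 55 mm above the table
- cap_orange_top (a point): the centre of the top of the failed orange capacitor on the board, z up
- cap_blue: electrolytic capacitor, blue sleeve, upright cylinder 30 mm across, 40.5 mm tall, flat metal top, soldered on the board (fixed); origin at the centre of its underside, z up; not to be pointed at or touched
- cap_blue_top (a point): the centre of the top of the blue capacitor on the board, z up
- cap_black: electrolytic capacitor, black sleeve, upright cylinder 30 mm across, 40.5 mm tall, flat metal top, soldered on the board (fixed); origin at the centre of its underside, z up; not to be pointed at or touched
- cap_black_top (a point): the centre of the top of the black capacitor on the board, z up
- coil: copper coil on a black bobbin, upright, 32 mm across, 35 mm tall, soldered on the board (fixed); origin at the centre of its underside; not to be pointed at or touched
- coil_top (a point): the centre of the top of the copper coil on the board, z up
- tray: yellow tray, fixed, 190 x 68 x 22 mm (x, y, z), walls and floor 3 mm, three cells in a row along its x at -63, 0 and 63 mm, one spare standing in each, in any order; origin at the centre of its underside
- spare_orange: electrolytic capacitor, orange sleeve, upright cylinder 30 mm across, 40.5 mm tall, flat metal top, loose, 20 to 45 g, in a cell of the tray: the spare to be pointed at; origin at the centre of its underside, z up; its top is 43.5 mm above the table
- spare_orange_top (a point): the centre of the top of the orange spare in the tray, z up
- spare_blue: electrolytic capacitor, blue sleeve, upright cylinder 30 mm across, 40.5 mm tall, flat metal top, loose, 20 to 45 g, in a cell of the tray; origin at the centre of its underside, z up; not to be pointed at or touched
- spare_blue_top (a point): the centre of the top of the blue spare in the tray, z up
- spare_black: electrolytic capacitor, black sleeve, upright cylinder 30 mm across, 40.5 mm tall, flat metal top, loose, 20 to 45 g, in a cell of the tray; origin at the centre of its underside, z up; not to be pointed at or touched
- spare_black_top (a point): the centre of the top of the black spare in the tray, z up
- reel: loose reel of solder, blue flanges, upright, 52 mm across, 36 mm tall; origin at the centre of its underside; bystander
- driver: loose screwdriver with a red handle, lying along its own x, about 200 mm long and 26 mm thick, origin at its middle, underneath; bystander
- partsbox: loose clear parts box, 70 x 110 x 28 mm; origin at the centre of its underside; bystander
- flux: loose amber bottle with a red cap, 36 mm across, 75 mm tall; origin at the centre of its underside; bystander
Things that resemble listed ones, but are neither listed nor needed, are in the scene too. What is shaped like the spare_orange but turquoise or white is not meant.

How it is judged:
By the outcome, as a careful person would: the job done as asked, in the order asked, and still so for the second after the job is handed in, with the robot touching nothing.
It also fails if it takes over 51 s, if anything falls off the work surface, if the arm or the gripper's body presses on something with over 40 N, if the wrist force passes 120 N, or if a joint passes its speed limit or range.

ROBOT

A 7-joint arm with a two-finger parallel gripper is mounted at the origin on the work surface. World frame = base frame: x ahead of the robot, y to its left, z up, the work surface at z = 0. Lengths are in mm, angles in rad, forces in N, time in s.
With the tool pointing down it reaches from about 400 to 875 mm from the base axis. Payload 4.4 kg.
Tool frame: the origin (TCP) lies between the finger pads, 19 mm behind the fingertips; this is the grasp point; z points along the fingers, y is the line along which they close (so a half turn about z gives the same grasp; the last joint's range is limited). The gripper opens to 85 mm and grips with 20 to 120 N. Pads are 22 mm wide; open, the fingers measure 114 mm over their backs; the gripper's body (76 mm by 85 mm) begins 54 mm behind the grasp point. The pads swing forward as they close: fully open they stand 13 mm farther back than shut.
Start: joints at [-1.172, 0.628, 0.038, 1.517, -0.027, 0.996, -0.02], TCP at [291.339, 581.067, 250.013] pointing down, gripper open.
Joint ranges: [-3.06, 3.06], [-0.37, 2.12], [-1.25, 1.32], [0.18, 2.47], [-1.1, 4.24], [0.23, 1.98], [-2.94, 2.94]. Speed limits (rad/s): [2.57, 2.57, 3.14, 3.14, 3.14, 3.14, 3.14].

INTERFACE

Orientations are given as [roll, pitch, yaw] about the fixed x, y, z axes, in that order (R = Rz(yaw) Ry(pitch) Rx(roll)).
In Python, from cell import * gives the robot as it stands.
- The arm moves only by the tool move_arm, never from a script. Its argument "rows" is text: rows parted by semicolons, each of 7 numbers parted by spaces: the shift along the tool's x, y, z scaled (see below), then the turn, a rotation vector about the tool's x, y, z scaled (see below), then the closure, from -1 (fully open) to 1 (shut). A call has 1 to 12 rows; each row is the pose to reach, as a shift and turn from the pose commanded when the call began, along the tool's axes at that moment; what a row does not reach only later rows make up. The controller multiplies each number of a shift by 0.3 m and each number of a turn by pi/2 rad. A row lasts 1/12 s, in which the tool goes at most 41.7 mm and 7.16 degrees, less where a joint would pass 70% of its speed; a pose out of reach is approached as far as the arm can. A call with a number of a shift or a turn outside -1 to 1 is refused whole. A call with a gripper value outside its range is refused whole. The fingers move at their own pace and stop on an object; the grip force is fixed at half the most. Time passes only in rows, so rows that repeat a pose let the fingers close. It gives the time, the measured TCP pose, the force, the opening and the grip force at its end, in the units of the state.
- read_state(): the state, without advancing time (a new reading comes with each control period).
- get_image(name): name is "scene" or "top" or "wrist"; returns a dict with "img" (384x512x3 uint8, red, green, blue), "vfov" (degrees; the focal length in pixels is half the picture's height over the tangent of half this angle, whatever the lens; pixels are square), "cx", "cy" (the principal point, pixels), "k1" (the pictures are not rectified: a ray, as slopes to the right and down, at radius r is drawn at 1 + k1 r^2 times it, then the intrinsics apply), "extrinsics" (4x4, takes a point from camera to world coordinates); the wrist camera has in their place "T_tool_cam" (4x4, takes a point from camera to tool coordinates, whose origin is the TCP and whose axes are the flange's). Camera axes: x right, y up, looking along -z (the intrinsics and any distortion apply to the point x, -y, -z); pixel columns grow to the right and rows downward; lengths in mm; the calibration is good to about 2 mm. A picture is of the moment at which its call begins: read the wrist's pose just before it. There is no depth.
- finish_job(): hands the job in; it is judged then, once.
The state is a dict: "clock": time; "qpos": joint angles; "qd": joint speeds; "tau": joint torques, N m; "eef_pos": TCP position; "tool_rot": TCP orientation; "force": force on the tool from outside, world axes, zero at the start; "torque": the same for the moment, N m; "width": finger opening in mm; "gripper_force": force on a finger pad.
Only numpy, scipy, OpenCV 4.12 (cv2) and the standard library are available. Lean on these libraries where they do the work, as an engineer would, in place of code of your own. Each camera call takes 0.05 s, during which the arm holds its last target. There are 200 camera calls.

## Working session

There is one attempt and no reset: what is moved stays moved. The work goes in short steps, Python scripts to look and compute and a tool call to move; the robot and the scene stay as the last step left them, time stands still between calls to the robot, and variables do not carry over. Pictures are saved under pics/ and viewed, at most 10 in all, crops included, and the job is handed in when it is done.

Besides the shell and the picture viewer there is one more tool, called after ">>>" as name(argument=value, ...) on one line, values as JSON. move_arm: Moves the arm, as the interface text tells. Its arguments: {"type":"object","properties":{"rows":{"type":"string"}},"required":["rows"]}

```bash
mkdir -p pics
python3 - <<'E'
from cell import *
import cv2,pickle
s=read_state();print(s)
for n in("scene","top"):
    d=get_image(n);pickle.dump(d,open(n+".pkl","wb"))
    print(n,{k:v for k,v in d.items() if k!="img"})
    cv2.imwrite(f"pics/{n}0.png",cv2.resize(d["img"][:,:,::-1],(800,600),interpolation=cv2.INTER_CUBIC))
E
```

```text
{'clock': 0.0, 'qpos': array([-1.17181373,  0.62938996,  0.03843715,  1.51835176, -0.02700115,
        0.99629923, -0.01999749]), 'qd': array([-0.00123275,  0.00026917,  0.00029734, -0.00052908,  0.00045097,
       -0.0013141 ,  0.00023469]), 'tau': array([ 8.49474454e-04, -5.63387740e+01,  1.22636128e+00, -1.93437606e+01,
        1.09947912e-02,  1.03750298e-02,  9.76037342e-06]), 'eef_pos': array([291.05701204, 580.53884075, 249.06575754]), 'tool_rot': array([-3.13966240e+00,  2.36986300e-05,  2.67681622e+00]), 'force': array([-0.51782165, -0.21652721, -0.49927506]), 'torque': array([-0.01491305,  0.0364307 ,  0.0267591 ]), 'gripper_force': 0.0, 'width': 85.2685766316927}
scene {'vfov': 56.03973240339452, 'cx': 257.1605318779704, 'cy': 188.8783199686855, 'k1': -0.03998681097159561, 'extrinsics': array([[-5.23453393e-01, -5.38497807e-01,  6.60315574e-01,
         1.27922065e+03],
       [ 8.52015432e-01, -3.38210071e-01,  3.99604368e-01,
         4.07233222e+02],
       [ 8.13930150e-03,  7.71773321e-01,  6.35845651e-01,
         8.15950069e+02],
       [ 0.00000000e+00,  0.00000000e+00,  0.00000000e+00,
         1.00000000e+00]])}
top {'vfov': 48.01180181905908, 'cx': 255.94768206421446, 'cy': 190.59221897310982, 'k1': 0.05579844986699785, 'extrinsics': array([[ 4.67465833e-03,  9.88547100e-01, -1.50840241e-01,
         3.47766835e+02],
       [-9.99951052e-01,  3.30560786e-03, -9.32563114e-03,
        -5.13888892e+01],
       [-8.72020693e-03,  1.50876452e-01,  9.88514165e-01,
         1.26838732e+03],
       [ 0.00000000e+00,  0.00000000e+00,  0.00000000e+00,
         1.00000000e+00]])}
```

View pics/scene0.png

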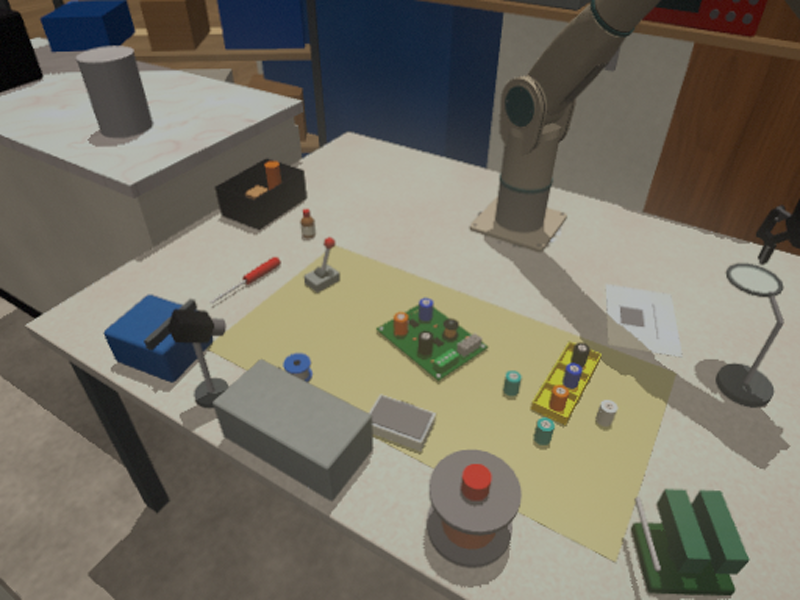

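View pics/top0.png

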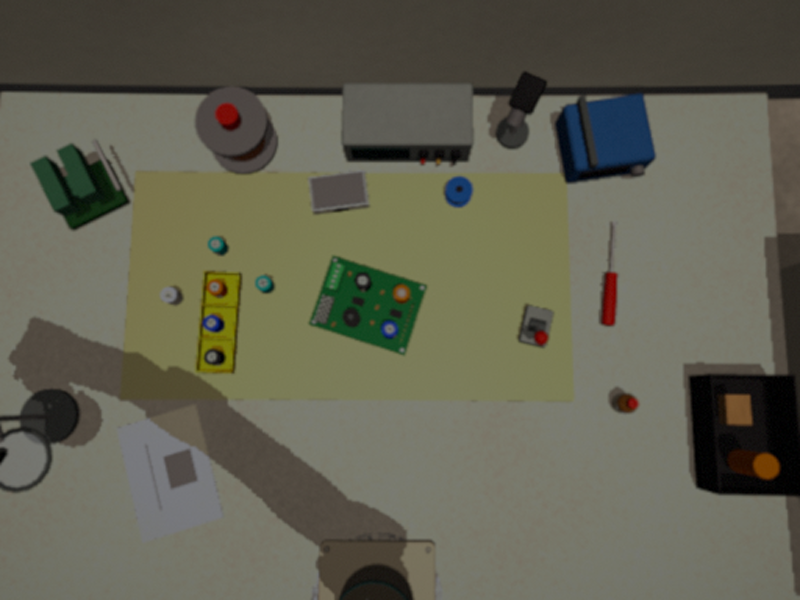

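Scene (800x600 px): the lever knob is at (330,242) and in the top view at (541,338). 

Candidates for the orange target, top view:
- **Board:** orange cap (402,293); blue (390,329), black (363,281) and coil (352,317) are not meant.
- **Tray:** orange spare (216,288); blue (212,324) and black (214,357) are not meant.
- **Loose decoys:** turquoise (217,244) and (264,283), white (171,295).
- **Elsewhere:** orange item in the black box (766,466).

I choose the board orange and the tray orange, and will check both in a crop.

```bash
cat > h.py <<'E'
import numpy as np,cv2,pickle
def ray(d,u,v):
    f=192/np.tan(np.radians(d["vfov"]/2));p=np.array([(u-d["cx"])/f,(v-d["cy"])/f]);q=p.copy()
    for _ in range(20): q=p/(1+d["k1"]*(q@q))
    E=d["extrinsics"];return E[:3,3],E[:3,:3]@np.array([q[0],-q[1],-1])
def atz(d,u,v,z):
    o,r=ray(d,u,v);return o+r*(z-o[2])/r[2]
def tri(a,b):
    A=[];B=[]
    for o,r in(a,b):
        r=r/np.linalg.norm(r);P=np.eye(3)-np.outer(r,r);A.append(P);B.append(P@o)
    x=np.linalg.lstsq(np.vstack(A),np.hstack(B),rcond=None)[0]
    return x,[np.linalg.norm(A[i]@x-B[i]) for i in(0,1)]
def proj(d,p):
    f=192/np.tan(np.radians(d["vfov"]/2));E=d["extrinsics"];c=E[:3,:3].T@(np.array(p)-E[:3,3])
    q=np.array([c[0],-c[1]])/-c[2];q=q*(1+d["k1"]*(q@q));return q*f+[d["cx"],d["cy"]]
E
python3 - <<'E'
from h import *
T=pickle.load(open("top.pkl","rb"));S=pickle.load(open("scene.pkl","rb"))
k=lambda u,v:((u+.5)*.64-.5,(v+.5)*.64-.5)
for n,t,z in[("knob",(541,338),97),("hous",(537,322),25),("orange",(402,293),55),("spare",(216,288),43.5),("sblue",(212,324),43.5),("sblack",(214,357),43.5),("bblue",(390,329),52.5),("lamp",(20,460),200),("lampbase",(50,415),10),("turq",(264,283),40)]:
    print(n,atz(T,*k(*t),z).round(1))
print("lamp ring",tri(ray(T,*k(20,460)),ray(S,*k(754,280))))
print("knob",tri(ray(T,*k(541,338)),ray(S,*k(330,242))))
print("mic top",tri(ray(T,*k(528,92)),ray(S,*k(190,325))))
print("tcp in top",proj(T,[291,581,250])/.64,proj(S,[291,581,250])/.64)
# crops
def c(d,x,y,w,h,s): return cv2.resize(d["img"][y:y+h,x:x+w,::-1],(w*s,h*s),interpolation=cv2.INTER_CUBIC)
a=c(T,330,185,30,50,8);b=c(T,195,160,80,70,5);e=c(T,120,165,40,75,4)
im=np.zeros((600,800,3),np.uint8)
for q,x,y in((a,0,0),(b,250,0),(e,660,0)): im[y:y+q.shape[0],x:x+q.shape[1]]=q[:,:800-x]
s=c(S,190,145,40,45,4);im[400:580,0:160]=s
s=c(S,340,215,48,56,4);im[370:594,170:362]=s
s=c(S,240,185,75,60,4);im[355:595,400:700]=s
cv2.imwrite("pics/crop0.png",im)
E
```

```text
knob [ 457.2 -285.1   97. ]
hous [ 493.6 -292.9   25. ]
orange [542.3 -43.2  55. ]
spare [552.3 299.3  43.5]
sblue [485.7 303.5  43.5]
sblack [425.6 296.9  43.5]
bblue [476.5 -21.7  52.5]
lamp [259.  537.5 200. ]
lampbase [322.4 597.   10. ]
turq [562.6 212.3  40. ]
lamp ring (array([258.63383823, 539.67226102, 198.09894479]), [np.float64(1.0319501308104981), np.float64(1.031950130810261)])
knob (array([ 456.75637506, -284.2971678 ,   96.20079071]), [np.float64(1.0540605931951352), np.float64(1.0540605931950522)])
mic top (array([ 870.54818447, -257.03453263,  175.37318672]), [np.float64(0.5293254713442196), np.float64(0.5293254713450752)])
tcp in top [-28.57672271 440.46896424] [789.05322943 273.67209538]
```

View pics/crop0.png

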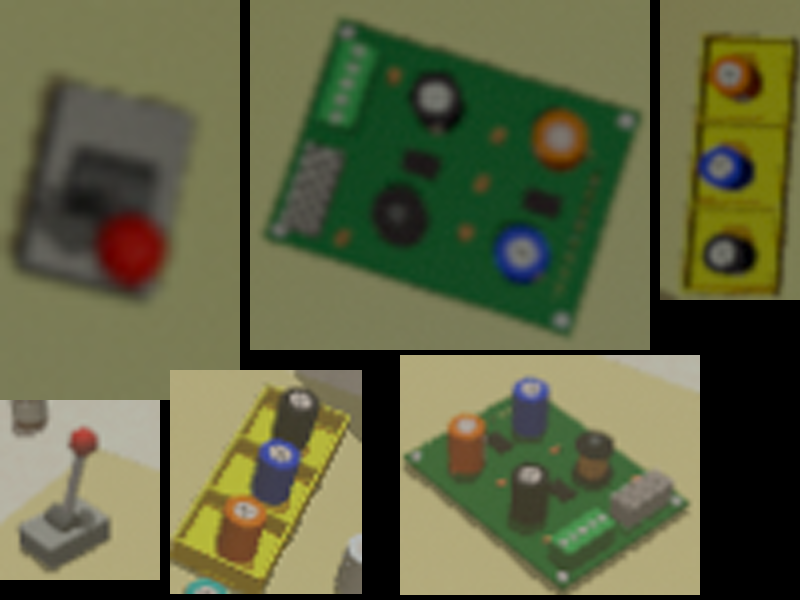

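Crop: the lever leans towards the robot. The orange cap on the board is at crop (560,137), with a domed top and an orange sleeve. The orange spare is in the tray's far cell at crop (735,75). Both choices are confirmed.

Run:
```python
from h import *
T=pickle.load(open("top.pkl","rb"));S=pickle.load(open("scene.pkl","rb"))
def k(x,y,s,ox,oy,X=0,Y=0): return ((x-X+.5)/s-.5+ox,(y-Y+.5)/s-.5+oy)
L=lambda x,y:k(x,y,8,330,185)
for c in((62,82),(193,115),(142,298),(18,264)): print("hous corner",atz(T,*L(*c),25).round(1))
print("knob",tri(ray(T,*L(131,249)),ray(S,*k(84,441,4,190,145,0,400))))
print("orange",tri(ray(T,*k(560,137,5,195,160,250)),ray(S,*k(467,425,4,240,185,400,355))),atz(T,*k(560,137,5,195,160,250),55))
print("spare",tri(ray(T,*k(732,74,4,120,165,660)),ray(S,*k(244,511,4,340,215,170,370))),atz(T,*k(732,74,4,120,165,660),43.5))
B=[atz(T,*k(*c,5,195,160,250),12)[:2] for c in((348,18),(640,112),(568,335),(266,238))]
print("board",np.round(B,1),np.mean(B,0))
c=np.mean(B,0); ex=((B[0]+B[1])-(B[2]+B[3]));a=np.arctan2(ex[1],ex[0])
for p in((-35,-55),(-35,20),(35,-55),(35,20)): print(p,c+np.array([[np.cos(a),-np.sin(a)],[np.sin(a),np.cos(a)]])@p)
```

```text
hous corner [ 525.9 -275.9   25. ]
hous corner [ 514.  -322.7   25. ]
hous corner [ 447.7 -302.5   25. ]
hous corner [ 459.7 -258.5   25. ]
knob (array([ 458.22151118, -284.39277797,   96.16318091]), [np.float64(0.6157053579985837), np.float64(0.6157053579992399)])
orange (array([543.54313632, -41.14813552,  51.47003965]), [np.float64(0.6543572855127072), np.float64(0.6543572855127361)]) [543.28645384 -41.75305762  55.        ]
spare (array([555.14438753, 302.22083445,  42.04783373]), [np.float64(1.1737164850480446), np.float64(1.1737164850480861)]) [555.26734298 300.66106362  43.5       ]
board [[621.6  85.1]
 [565.3 -88.6]
 [433.5 -46.6]
 [489.7 130.7]] [527.52289986  20.15097053]
(-35, -55) [476.97170853 -21.01427033]
(-35, 20) [500.61051017  50.16302279]
(35, -55) [543.40384878 -43.07715187]
(35, 20) [567.04265043  28.10014126]
```

>>> move_arm(rows="0 0 -0.2 0 0 0 1;0 0 -0.2 0 0 0 1;0 0 -0.2 0 0 0 1;0 0 -0.2 0 0 0 1")

```text
clock: 0.43
eef_pos: [291.5, 581.4, 310.9]
tool_rot: [3.14, -0.0, 2.677]
force: [0.2, -0.0, -1.9]
width: 38.8
gripper_force: 0.0
```

>>> move_arm(rows="-0.98 -0.855 0 0 0 0.88 1;-0.98 -0.855 0 0 0 0.88 1;-0.98 -0.855 0 0 0 0.88 1;-0.98 -0.855 0 0 0 0.88 1;-0.98 -0.855 0 0 0 0.88 1;-0.98 -0.855 0 0 0 0.88 1;-0.98 -0.855 0 0 0 0.88 1;-0.98 -0.855 0 0 0 0.88 1;-0.98 -0.855 0 0 0 0.88 1;-0.98 -0.855 0 0 0 0.88 1;-0.98 -0.855 0 0 0 0.88 1;-0.98 -0.855 0 0 0 0.88 1")

```text
clock: 1.43
eef_pos: [438.8, 218.1, 308.8]
tool_rot: [-3.14, 0.002, 1.288]
force: [-0.4, 1.7, -0.0]
width: -0.0
gripper_force: 0.0
```

>>> move_arm(rows="-0.85 0.29 0 0 0 0 1;-0.85 0.29 0 0 0 0 1;-0.85 0.29 0 0 0 0 1;-0.85 0.29 0 0 0 0 1;-0.85 0.29 0 0 0 0 1;-0.85 0.29 0 0 0 0 1;-0.85 0.29 0 0 0 0 1;-0.85 0.29 0 0 0 0 1")

```text
clock: 2.1
eef_pos: [452.6, -53.6, 309.6]
tool_rot: [-3.142, 0.003, 1.291]
force: [0.0, -0.3, -0.1]
width: 0.1
gripper_force: 0.0
```

>>> move_arm(rows="-0.73 0.06 0.36 0 0 0 1;-0.73 0.06 0.36 0 0 0 1;-0.73 0.06 0.36 0 0 0 1;-0.73 0.06 0.36 0 0 0 1;-0.73 0.06 0.36 0 0 0 1;-0.73 0.06 0.36 0 0 0 1;-0.73 0.06 0.36 0 0 0 1;-0.73 0.06 0.36 0 0 0 1;-0.73 0.06 0.36 0 0 0 1")

```text
clock: 2.85
eef_pos: [411.2, -262.7, 201.3]
tool_rot: [-3.14, -0.002, 1.298]
force: [0.7, 0.2, -0.0]
width: -0.1
gripper_force: 0.0
```

Run:
```python
from cell import *
from h import *
s=read_state();d=get_image("wrist");d["s"]=s;pickle.dump(d,open("w1.pkl","wb"))
print(s["eef_pos"],s["tool_rot"],d["T_tool_cam"].round(3))
cv2.imwrite("pics/w1.png",d["img"][:,:,::-1])
```

```text
[ 411.2263042  -262.73463598  201.26376722] [-3.13969534e+00 -1.73276258e-03  1.29785822e+00] [[-1.00000e-03  9.66000e-01  2.58000e-01  6.47550e+01]
 [ 1.00000e+00  1.00000e-03 -0.00000e+00  3.93000e-01]
 [-0.00000e+00  2.58000e-01 -9.66000e-01 -1.23679e+02]
 [ 0.00000e+00  0.00000e+00  0.00000e+00  1.00000e+00]]
```

View pics/w1.png

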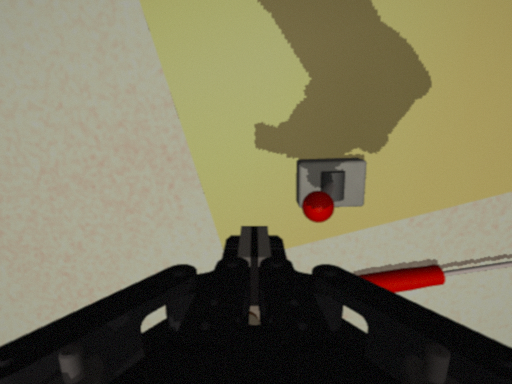

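The wrist view shows the knob at (318,206) and the housing square to the tool, spanning x 297–365 and y 159–207.

Run:
```python
from h import *
from scipy.spatial.transform import Rotation as R
d=pickle.load(open("w1.pkl","rb"));s=d["s"]
M=np.eye(4);M[:3,:3]=R.from_euler("xyz",s["tool_rot"]).as_matrix();M[:3,3]=s["eef_pos"];d["extrinsics"]=M@d["T_tool_cam"]
k=atz(d,318,206.5,96);print(k, M[:3,:3].T@(k-s["eef_pos"]))
for c in((298,160),(364,159),(364,206),(298,208)):
    p=atz(d,*c,25);print(p,(M[:3,:3].T@(p-s["eef_pos"])).round(1))
```

```text
[ 459.42771656 -284.72407136   96.        ] [ -8.36457188  52.54425485 105.14992787]
[ 459.90411942 -256.57367463   25.        ] [ 18.7  45.5 176.2]
[ 524.91234721 -273.74850115   25.        ] [ 19.7 112.8 176.1]
[ 515.97514937 -323.38379657   25.        ] [-30.5 117.6 176. ]
[ 447.90480387 -306.64613869   25.        ] [-32.7  47.5 176.1]
```

>>> move_arm(rows="-0.02 0 0.1 0 0 0 1;-0.02 0 0.2 0 0 0 1;-0.02 0 0.3 0 0 0 1;-0.02 0 0.33 0 0 0 1;-0.02 0 0.33 0 0 0 1;-0.02 0 0.33 0 0 0 1")

```text
clock: 3.4
eef_pos: [410.0, -269.6, 103.6]
tool_rot: [3.141, -0.0, 1.297]
force: [-0.4, -0.9, -0.3]
width: -0.4
gripper_force: 0.0
```

>>> move_arm(rows="0 0.04 0 0 0 0 1;0 0.07 0 0 0 0 1;0 0.1 0 0 0 0 1;0 0.13 0 0 0 0 1;0 0.16 0 0 0 0 1;0 0.19 0 0 0 0 1;0 0.22 0 0 0 0 1;0 0.25 0 0 0 0 1;0 0.27 0 0 0 0 1;0 0.28 0 0 0 0 1;0 0.28 0 0 0 0 1")

```text
clock: 4.32
eef_pos: [490.9, -293.6, 102.8]
tool_rot: [3.141, 0.0, 1.295]
force: [0.2, -0.4, -0.4]
width: 0.4
gripper_force: 0.0
```

Run:
```python
from cell import *
from h import *
s=read_state();d=get_image("wrist");print(s["eef_pos"],s["force"])
S=get_image("scene");pickle.dump(S,open("s2.pkl","wb"));T=get_image("top");pickle.dump(T,open("t2.pkl","wb"))
c=lambda d,x,y,w,h,s: cv2.resize(d["img"][y:y+h,x:x+w,::-1],(w*s,h*s),interpolation=cv2.INTER_CUBIC)
im=np.zeros((600,800,3),np.uint8);im[:300,:400]=c(d,150,100,200,150,2);im[300:,:400]=c(S,165,125,100,75,4);im[300:,400:]=c(T,300,165,100,75,4)
cv2.imwrite("pics/push.png",im)
```

```text
[ 490.85871511 -293.62653968  102.78384139] [ 0.23508528 -0.40025085 -0.38850669]
```

View pics/push.png

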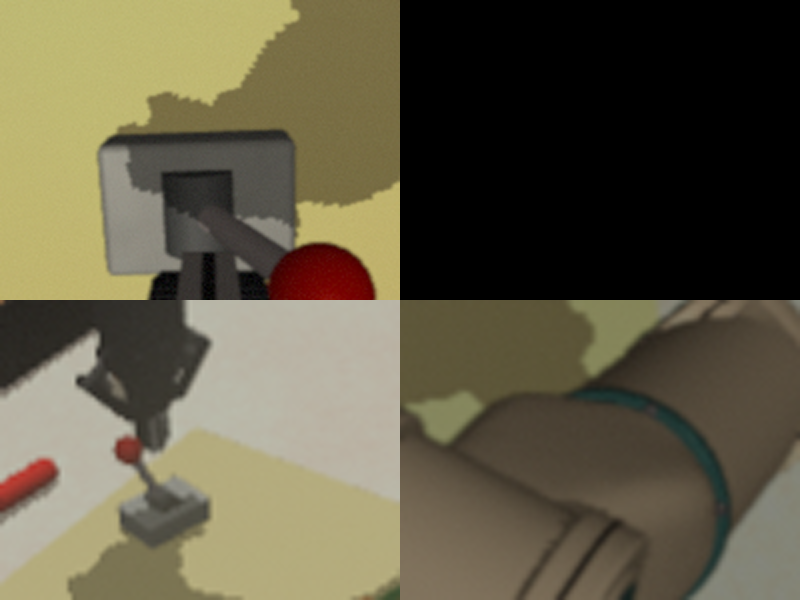

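The knob is now leaning away from the robot, ahead of the fingers. I'll push on gently until it meets the stop.

>>> move_arm(rows="0 0.007 0 0 0 0 1;0 0.014 0 0 0 0 1;0 0.02 0 0 0 0 1;0 0.02 0 0 0 0 1")

```text
clock: 4.8
eef_pos: [496.1, -295.1, 103.0]
tool_rot: [3.141, 0.0, 1.295]
force: [-1.2, -0.2, -0.8]
width: 0.3
gripper_force: 0.2
```

>>> move_arm(rows="0 0.005 0 0 0 0 1;0 0.01 0 0 0 0 1;0 0.014 0 0 0 0 1;0 0.014 0 0 0 0 1")

```text
clock: 5.13
eef_pos: [499.6, -296.0, 102.9]
tool_rot: [-3.141, -0.0, 1.295]
force: [-1.5, 1.0, -0.4]
width: 0.1
gripper_force: 0.8
```

>>> move_arm(rows="0 0.005 0 0 0 0 1;0 0.01 0 0 0 0 1;0 0.014 0 0 0 0 1;0 0.014 0 0 0 0 1")

```text
clock: 5.47
eef_pos: [500.3, -296.2, 102.5]
tool_rot: [-3.134, -0.002, 1.294]
force: [-8.4, 3.2, 5.5]
width: -0.3
gripper_force: 5.1
```

Force rose to about 9 N with no further travel, so the lever is at its stop. Backing off and rising.

>>> move_arm(rows="0 -0.04 0 0 0 0 1;0 -0.1 0 0 0 0 1;0 -0.16 0 0 0 0 1;0 -0.16 0 0 0 0 1;0 -0.16 -0.1 0 0 0 1;0 -0.16 -0.2 0 0 0 1;0 -0.16 -0.3 0 0 0 1;0 -0.16 -0.3 0 0 0 1;0 -0.16 -0.3 0 0 0 1")

```text
clock: 6.22
eef_pos: [459.8, -285.2, 195.0]
tool_rot: [3.136, 0.001, 1.295]
force: [-0.1, 0.2, -0.1]
width: 0.1
gripper_force: 0.0
```

Run:
```python
from cell import *
from h import *
s=read_state();d=get_image("wrist");print(s["eef_pos"],s["tool_rot"],s["force"])
S=get_image("scene")
c=lambda d,x,y,w,h,s: cv2.resize(d["img"][y:y+h,x:x+w,::-1],(w*s,h*s),interpolation=cv2.INTER_CUBIC)
im=np.hstack([c(d,180,80,200,150,2),c(S,165,125,100,75,4)])
cv2.imwrite("pics/lev.png",im)
```

```text
[ 459.83575549 -285.21439717  194.96680468] [3.13579634e+00 1.27455462e-03 1.29497647e+00] [-0.08440256  0.20229105 -0.13149788]
```

View pics/lev.png

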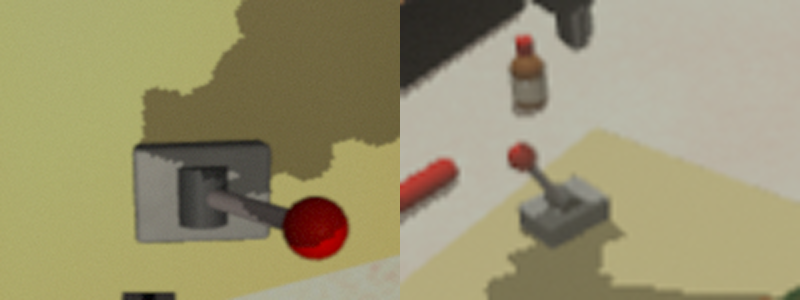

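The lever is fully over, with its knob at crop (316,228). Next: above the board's orange cap at about (543,-42).

>>> move_arm(rows="0.855 0.046 0 0 0 0 1;0.855 0.046 0 0 0 0 1;0.855 0.046 0 0 0 0 1;0.855 0.046 0 0 0 0 1;0.855 0.046 0 0 0 0 1;0.855 0.046 0 0 0 0 1;0.855 0.046 0 0 0 0 1;0.855 0.046 0 0 0 0 1;0.855 0.046 0 0 0 0 1;0.855 0.046 0 0 0 0 1")

```text
clock: 7.15
eef_pos: [540.2, -43.0, 192.4]
tool_rot: [-3.14, 0.002, 1.292]
force: [0.3, 0.2, 0.0]
width: -0.2
gripper_force: 0.0
```

Run:
```python
from cell import *
from h import *
s=read_state();d=get_image("wrist");print(s["eef_pos"],s["tool_rot"])
d["s"]=s;pickle.dump(d,open("w3.pkl","wb"))
cv2.imwrite("pics/w3.png",d["img"][:,:,::-1])
from scipy.spatial.transform import Rotation as R
M=np.eye(4);M[:3,:3]=R.from_euler("xyz",s["tool_rot"]).as_matrix();M[:3,3]=s["eef_pos"];d["extrinsics"]=M@d["T_tool_cam"]
print(proj(d,[543.4,-42.3,55]))
```

```text
[540.16644926 -42.99644923 192.37877004] [-3.14047897e+00  1.56745212e-03  1.29217819e+00]
[256.75170093 185.11333797]
```

View pics/w3.png

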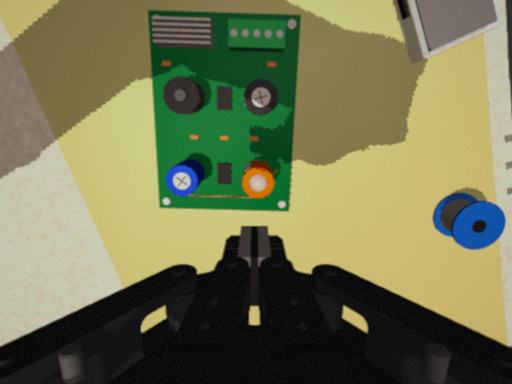

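The orange cap top is at (258,183), against a predicted (257,185), so the estimate is good to about 2 mm. Descending.

>>> move_arm(rows="0.008 0.008 0 0 0 0 1;0.008 0.008 0.08 0 0 0 1;0.008 0.008 0.16 0 0 0 1;0.008 0.008 0.24 0 0 0 1;0.008 0.008 0.28 0 0 0 1;0.008 0.008 0.29 0 0 0 1;0.008 0.008 0.29 0 0 0 1;0.008 0.008 0.29 0 0 0 1")

```text
clock: 7.87
eef_pos: [544.4, -40.5, 106.6]
tool_rot: [3.14, 0.0, 1.293]
force: [0.6, -0.4, 0.5]
width: 0.2
gripper_force: 0.0
```

>>> move_arm(rows="0 0 0.008 0 0 0 1;0 0 0.008 0 0 0 1;0 0 0.008 0 0 0 1;0 0 0.008 0 0 0 1;0 0 0.008 0 0 0 1;0 0 0.008 0 0 0 1;0 0 0.008 0 0 0 1;0 0 0.008 0 0 0 1;0 0 0.008 0 0 0 1;0 0 0.008 0 0 0 1;0 0 0.008 0 0 0 1;0 0 0.008 0 0 0 1")

```text
clock: 8.87
eef_pos: [544.0, -39.6, 103.6]
tool_rot: [3.142, 0.0, 1.294]
force: [-0.0, -0.2, -0.3]
width: 0.0
gripper_force: 0.0
```

>>> move_arm(rows="0 0 0 0 0 0 1;0 0 0 0 0 0 1;0 0 0 0 0 0 1;0 0 0 0 0 0 1;0 0 0 0 0 0 1;0 0 0 0 0 0 1;0 0 0 0 0 0 1;0 0 0 0 0 0 1;0 0 0 0 0 0 1;0 0 0 0 0 0 1;0 0 0 0 0 0 1;0 0 0 0 0 0 1")

```text
clock: 9.87
eef_pos: [543.9, -39.6, 103.6]
tool_rot: [-3.142, -0.0, 1.294]
force: [-0.5, -0.5, 0.4]
width: -0.4
gripper_force: 0.0
```

>>> move_arm(rows="0 0 0 0 0 0 1;0 0 0 0 0 0 1;0 0 0 0 0 0 1;0 0 0 0 0 0 1;0 0 0 0 0 0 1;0 0 0 0 0 0 1;0 0 0 0 0 0 1;0 0 0 0 0 0 1;0 0 0 0 0 0 1;0 0 0 0 0 0 1;0 0 0 0 0 0 1;0 0 0 0 0 0 1")

```text
clock: 10.87
eef_pos: [544.0, -39.5, 103.6]
tool_rot: [3.142, -0.0, 1.294]
force: [0.3, -0.2, 0.1]
width: -0.1
gripper_force: 0.0
```

>>> move_arm(rows="0 0 -0.15 0 0 0 1;0 0 -0.3 0 0 0 1;0 0 -0.4 0 0 0 1;0 0 -0.4 0 0 0 1;0 0 -0.4 0 0 0 1")

```text
clock: 11.28
eef_pos: [545.3, -39.6, 225.8]
tool_rot: [3.137, -0.002, 1.295]
force: [-0.1, 0.8, -0.4]
width: 0.1
gripper_force: 0.0
```

>>> move_arm(rows="0.6 -0.15 0 0 0 0 1;0.6 -0.15 0 0 0 0 1;0.6 -0.15 0 0 0 0 1;0.6 -0.15 0 0 0 0 1;0.6 -0.15 0 0 0 0 1;0.6 -0.15 0 0 0 0 1")

```text
clock: 11.78
eef_pos: [548.1, 153.2, 221.3]
tool_rot: [-3.137, -0.002, 1.304]
force: [-0.3, 0.7, -0.4]
width: 0.3
gripper_force: 0.0
```

>>> move_arm(rows="0.5 -0.125 0 0 0 0 1;0.5 -0.125 0 0 0 0 1;0.5 -0.125 0 0 0 0 1;0.5 -0.125 0 0 0 0 1;0.5 -0.125 0 0 0 0 1;0.5 -0.125 0 0 0 0 1;0.5 -0.125 0 0 0 0 1;0.5 -0.125 0 0 0 0 1")

```text
clock: 12.45
eef_pos: [554.8, 297.7, 223.1]
tool_rot: [-3.141, 0.002, 1.291]
force: [1.6, -0.6, -0.4]
width: -0.0
gripper_force: 0.0
```

Run:
```python
from cell import *
from h import *
s=read_state();d=get_image("wrist");print(s["eef_pos"],s["tool_rot"])
d["s"]=s;pickle.dump(d,open("w4.pkl","wb"))
cv2.imwrite("pics/w4.png",d["img"][:,:,::-1])
from scipy.spatial.transform import Rotation as R
M=np.eye(4);M[:3,:3]=R.from_euler("xyz",s["tool_rot"]).as_matrix();M[:3,3]=s["eef_pos"];d["extrinsics"]=M@d["T_tool_cam"]
print(proj(d,[555.2,301.5,43.5]))
```

```text
[554.82161151 297.68156634 223.1230535 ] [-3.14132921e+00  2.05049734e-03  1.29111331e+00]
[252.80844179 173.43420429]
```

View pics/w4.png

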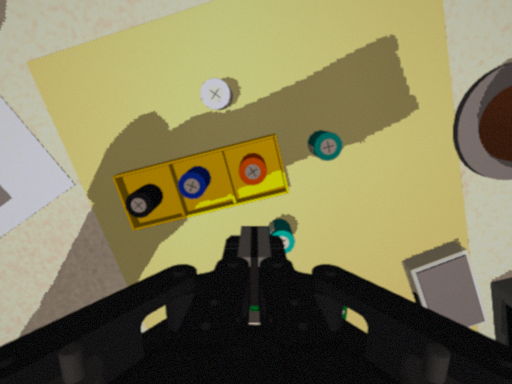

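The orange spare is at (253,172), against a predicted (253,173). Descending straight.

>>> move_arm(rows="0.008 0 0 0 0 0 1;0.008 0 0.1 0 0 0 1;0.008 0 0.2 0 0 0 1;0.008 0 0.3 0 0 0 1;0.008 0 0.37 0 0 0 1;0.008 0 0.41 0 0 0 1;0.008 0 0.425 0 0 0 1;0.008 0 0.43 0 0 0 1;0.008 0 0.43 0 0 0 1;0.008 0 0.43 0 0 0 1")

```text
clock: 13.33
eef_pos: [556.3, 303.0, 96.1]
tool_rot: [3.14, -0.002, 1.294]
force: [-0.2, -0.3, 0.5]
width: 0.2
gripper_force: 0.0
```

>>> move_arm(rows="0 0 0.007 0 0 0 1;0 0 0.007 0 0 0 1;0 0 0.007 0 0 0 1;0 0 0.007 0 0 0 1;0 0 0.007 0 0 0 1;0 0 0.007 0 0 0 1;0 0 0.007 0 0 0 1;0 0 0.007 0 0 0 1;0 0 0.007 0 0 0 1;0 0 0.007 0 0 0 1;0 0 0.007 0 0 0 1;0 0 0.007 0 0 0 1")

```text
clock: 14.33
eef_pos: [555.2, 302.8, 92.5]
tool_rot: [-3.142, 0.0, 1.295]
force: [-0.5, -0.3, 0.4]
width: 0.2
gripper_force: 0.0
```

>>> move_arm(rows="0 0 0 0 0 0 1;0 0 0 0 0 0 1;0 0 0 0 0 0 1;0 0 0 0 0 0 1;0 0 0 0 0 0 1;0 0 0 0 0 0 1;0 0 0 0 0 0 1;0 0 0 0 0 0 1;0 0 0 0 0 0 1;0 0 0 0 0 0 1;0 0 0 0 0 0 1;0 0 0 0 0 0 1")

```text
clock: 15.33
eef_pos: [555.2, 302.8, 92.5]
tool_rot: [-3.142, -0.0, 1.294]
force: [-0.3, -0.1, -0.0]
width: 0.1
gripper_force: 0.0
```

>>> move_arm(rows="0 0 0 0 0 0 1;0 0 0 0 0 0 1;0 0 0 0 0 0 1;0 0 0 0 0 0 1;0 0 0 0 0 0 1;0 0 0 0 0 0 1;0 0 0 0 0 0 1;0 0 0 0 0 0 1;0 0 0 0 0 0 1;0 0 0 0 0 0 1;0 0 0 0 0 0 1;0 0 0 0 0 0 1")

```text
clock: 16.33
eef_pos: [555.3, 302.8, 92.5]
tool_rot: [-3.142, -0.0, 1.294]
force: [-0.2, -0.6, 0.4]
width: 0.1
gripper_force: 0.0
```

>>> move_arm(rows="0 0 -0.15 0 0 0 1;0 0 -0.3 0 0 0 1;0 0 -0.45 0 0 0 1;0 0 -0.5 0 0 0 1;0 0 -0.5 0 0 0 1;0 0 -0.5 0 0 0 1;0 0 -0.5 0 0 0 1")

```text
clock: 16.92
eef_pos: [554.5, 302.8, 241.8]
tool_rot: [-3.14, 0.001, 1.295]
force: [-0.0, -0.2, -0.9]
width: -0.3
gripper_force: 0.0
```

Run:
```python
from cell import *
from h import *
s=read_state();print(s["clock"],s["eef_pos"])
d=get_image("scene");cv2.imwrite("pics/end.png",d["img"][:,:,::-1])
```

```text
16.9167 [554.49720621 302.75289799 241.786938  ]
```

View pics/end.png

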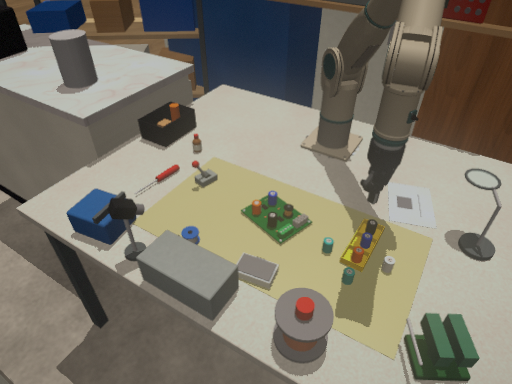

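The lever is still over, with its knob at (196,165). The tray and board are undisturbed, and the arm is clear of everything.

```bash
python3 -c "
from cell import *
print(finish_job())"
```

```text
the job is handed in; nothing more can be done
None
```

The job is handed in at 16.9 s: I pushed the lever to its stop, then held the fingertips about 3 cm above the failed orange capacitor and then the orange spare for over 2 s each, and the last picture shows nothing else disturbed.

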